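# Sweep used bottle stoppers off the prep deck into the waste tray

## Robot

A 6-joint arm with a two-finger parallel gripper is mounted at the origin on the work surface. World frame = base frame: x ahead of the robot, y to its left, z up, the work surface at z = 0. Lengths are in mm, angles in degrees, forces in N, time in s.
With the tool pointing down it reaches from about 275 to 775 mm from the base axis. Payload 14.6 kg.
Tool frame: the origin (TCP) lies on the centre line of the jaws, within the pads' length; the fingertips stand 25 mm ahead of it and the grasp point (between the pads) lies 6 mm ahead of it; z points along the fingers, y is the line along which they close (so a half turn about z gives the same grasp; the last joint's range is limited). The gripper opens to 85 mm and grips with 20 to 120 N. Pads are 22 mm wide; open, the fingers measure 114 mm over their backs; the gripper's body (76 mm by 85 mm) begins 54 mm behind the grasp point. The pads swing forward as they close: fully open they stand 13 mm farther back than shut.
Start: joints at [66.159, 15.075, -2.767, 72.158, 0, 81.102], TCP at [135.378, 507.249, 256.278] pointing down, gripper open.
Joint ranges: [-151.79, 151.79], [-50.71, 97.33], [-67.44, 78.34], [-121.81, 120.89], [-77.56, 73.72], [-180, 180]. Speed limits (degrees/s): [108.29, 108.29, 147.25, 159.86, 180, 180].

## Interface

Orientations are given as [roll, pitch, yaw] about the fixed x, y, z axes, in that order (R = Rz(yaw) Ry(pitch) Rx(roll)).
In Python, from plant import read_state, snapshot, hand_in gives the robot as it stands.
- The arm moves only by the shell command python3 -m creep 'ROWS' [OPENING] [FORCE]. ROWS is a JSON object of lists of equal length, an entry for each row: "linear": the shift along the tool's x, y, z in cm, a list of three; "turn": the turn about the tool's z in rad. A call has 1 to 12 rows; each row shifts and turns the commanded pose from where the row before left it, along the tool's axes as they then stand; what a row does not reach is not made up. A row lasts 1/8 s, in which the tool goes at most 62.5 mm and 10.7 degrees, less where a joint would pass 70% of its speed; a pose out of reach is approached as far as the arm can. A call with a gripper value outside its range is refused whole. OPENING is the closure, from -1 (fully open) to 1 (shut), set as the call begins (- or left out, the last holds). The fingers move at their own pace and stop on an object; FORCE is the grip in N (left out, the last holds). Time passes only in rows, so rows that do not move let the fingers close. It gives the time, the measured TCP pose, the force, the opening and the grip force at its end, in the units of the state.
- read_state(): the state, without advancing time (a new reading comes with each control period).
- snapshot(name): name is "side" or "top"; returns a dict with "frame" (420x560x3 uint8, red, green, blue), "fx", "fy", "cx", "cy" (pixels), "k1" (the pictures are not rectified: a ray, as slopes to the right and down, at radius r is drawn at 1 + k1 r^2 times it, then the intrinsics apply), "rvec" (rotation vector, rad) and "tvec" (3), from world to camera coordinates, as OpenCV has them. Camera axes: x right, y down, z forward; pixel columns grow to the right and rows downward; lengths in mm; the calibration is good to about 2 mm. A picture is of the moment at which its call begins. There is no depth.
- hand_in(): hands the job in; it is judged then, once.
The state is a dict: "time_s": time; "joint_positions": joint angles; "qvel": joint speeds; "effort": joint torques, N m; "tool_pos": TCP position; "tcp_rot": TCP orientation; "wrist_force": force on the tool from outside, world axes, zero at the start; "torque": the same for the moment, N m; "grip_width": opening from 0.0 (shut) to 1.0 (fully open); "grip_force": force on a finger pad.
Only numpy, scipy, OpenCV 4.12 (cv2) and the standard library are available. Lean on these libraries where they do the work, as an engineer would, in place of code of your own. Each camera call takes 0.05 s, during which the arm holds its last target. There are 200 camera calls.

## Task

Clear the prep deck: with the closed fingers, sweep the three used rubber stoppers across the steel deck and over its end into the empty, undivided waste tray, not into the tray of syringes at the other end. Only push the stoppers, do not pick them up or lift them, and leave the three small glass vials standing where they are. Finish with all three stoppers lying in the waste tray.

Things in the scene. Friction and masses are not known exactly. Their poses are not given: they have to be found in the camera images.
- deck: fixed rectangular stainless-steel platform, 240 mm (its x) by 300 mm (its y) by 50 mm high, flat top without rims; origin at the centre of its underside on the table, so its top is 50 mm above the origin; its two ends, at y = +150 mm and y = -150 mm, each have a tray standing against them, and its two long sides at x = +-120 mm are open
- waste_tray: fixed open plastic tray, empty and undivided, 240 mm (x) by 130 mm (y) by 30 mm high outside, walls and floor 4 mm; origin at the centre of its underside, axes parallel to the deck's; it stands 2 mm off one end of the deck (its origin 217 mm from the deck's origin along the deck's y, on either the + or the - side), its rim 20 mm below the deck's top
- supply_tray: fixed plastic tray of the same outer size and colour at the deck's other end, divided in four and filled with syringes; origin at the centre of its underside; not to be used
- stopper0: used stopper 0, which starts in the deck's half towards its -x, on the -y side: a loose black rubber stopper of 10 to 17 g lying on the deck: a flange 32 mm across and 10 mm high with a plug 20 mm across on top, 18 mm high in all; origin at the centre of its underside, z up out of the plug; all three stoppers are alike
- stopper1: used stopper 1, which starts in the deck's half towards its -x, on the +y side: a loose black rubber stopper of 10 to 17 g lying on the deck: a flange 32 mm across and 10 mm high with a plug 20 mm across on top, 18 mm high in all; origin at the centre of its underside, z up out of the plug; all three stoppers are alike
- stopper2: used stopper 2, which starts in the deck's half towards its +x: a loose black rubber stopper of 10 to 17 g lying on the deck: a flange 32 mm across and 10 mm high with a plug 20 mm across on top, 18 mm high in all; origin at the centre of its underside, z up out of the plug; all three stoppers are alike
- vial0: loose small glass vial with a crimped red-topped cap standing upright on the deck, 30 mm across, 48 mm high, about 45 g; origin at the centre of its underside; one of three along the deck's middle line (deck x near 0), between the two strips where the stoppers lie; not to be shifted or tipped
- vial1: loose small glass vial with a crimped red-topped cap standing upright on the deck, 30 mm across, 48 mm high, about 45 g; origin at the centre of its underside; one of three along the deck's middle line (deck x near 0), between the two strips where the stoppers lie; not to be shifted or tipped
- vial2: loose small glass vial with a crimped red-topped cap standing upright on the deck, 30 mm across, 48 mm high, about 45 g; origin at the centre of its underside; one of three along the deck's middle line (deck x near 0), between the two strips where the stoppers lie; not to be shifted or tipped

How it is judged (in metres and radians):
At the end, for the whole second after the job is handed in: All three stoppers lie at rest in the waste tray: the centre of each one's underside between the tray's walls and less than 42 mm above the table. The three vials stand upright within 15 mm of where they began (x of stopper0 in the frame of waste_tray between -0.116 and 0.116 m and y of stopper0 in the frame of waste_tray between -0.061 and 0.061 m and height (world z) of each of stopper0, stopper1, stopper2 below 0.042 m and x of stopper1 in the frame of waste_tray between -0.116 and 0.116 m and y of stopper1 in the frame of waste_tray between -0.061 and 0.061 m and x of stopper2 in the frame of waste_tray between -0.116 and 0.116 m and y of stopper2 in the frame of waste_tray between -0.061 and 0.061 m and linear speed of each of stopper0, stopper1, stopper2 below 0.02 m/s and distance of each of vial0, vial1, vial2 from where it was at the start of the episode below 0.015 m and angle between each of vial0, vial1, vial2's own z axis and vertical below 0.2 rad); the robot touches nothing.
It fails at once if a stopper was lifted: the centre of its underside rose more than 20 mm above the deck's top (height (world z) of any of stopper0, stopper1, stopper2 above 0.07 m).
It fails at once if a vial was shifted by more than 15 mm or tipped (distance of any of vial0, vial1, vial2 from where it was at the start of the episode above 0.015 m or angle between any of vial0, vial1, vial2's own z axis and vertical above 0.35 rad).
It also fails if it takes over 56 s, if anything falls off the work surface, if the arm or the gripper's body presses on something with over 40 N, if the wrist force passes 120 N, or if a joint passes its speed limit or range.

## Working session

There is one attempt and no reset: what is moved stays moved. The work goes in short steps, Python scripts to look and compute and a shell command to move; the robot and the scene stay as the last step left them, time stands still between calls to the robot, and variables do not carry over. Pictures are saved under pics/ and viewed, at most 10 in all, crops included, and the job is handed in when it is done.

```bash
mkdir -p pics; python3 - <<'E'
from plant import *
import cv2,pickle
d={}
for n in ("top","side"):
    s=snapshot(n);d[n]=s
    cv2.imwrite(f"pics/{n}0.png",s["frame"][:,:,::-1])
    print(n,{k:v for k,v in s.items() if k!="frame"})
pickle.dump(d,open("s0.pkl","wb"));print(read_state())
E
```

```text
top {'fx': 402.4881665159754, 'fy': 402.4881665159754, 'cx': 274.94294713844516, 'cy': 207.25608440757782, 'k1': 0.020323565331908575, 'rvec': array([ 2.15001519, -2.18085308,  0.12182198]), 'tvec': array([ 40.25764569, 572.67066408, 805.15441249])}
side {'fx': 503.36196822097446, 'fy': 503.36196822097446, 'cx': 278.99077080271394, 'cy': 206.12888381024624, 'k1': -0.010663711304149573, 'rvec': array([ 0.85053185, -2.50596778,  1.14495351]), 'tvec': array([448.01343316, 246.36589222, 618.5368232 ])}
{'time_s': 0.1, 'joint_positions': array([ 6.61603149e+01,  1.50961497e+01, -2.79910782e+00,  7.21570015e+01,
       -1.81070553e-03,  8.11010937e+01]), 'qvel': array([-0.07475638,  0.01370043, -0.00993442, -0.05092512, -0.03088518,
       -0.02669311]), 'effort': array([ 3.17262697e-03, -6.38580894e+01,  3.85064149e+01,  9.97526193e-03,
       -1.74093752e-04,  1.51673754e-05]), 'tool_pos': array([135.29183018, 507.05386486, 255.87918384]), 'tcp_rot': array([-1.79948090e+02, -6.29511332e-03,  1.65059219e+02]), 'wrist_force': array([-0.75107442, -0.00952347,  0.38730096]), 'torque': array([ 0.02198848, -0.00067092,  0.03708212]), 'grip_force': 0.0, 'grip_width': 0.9980880995401753}
```

View pics/top0.png

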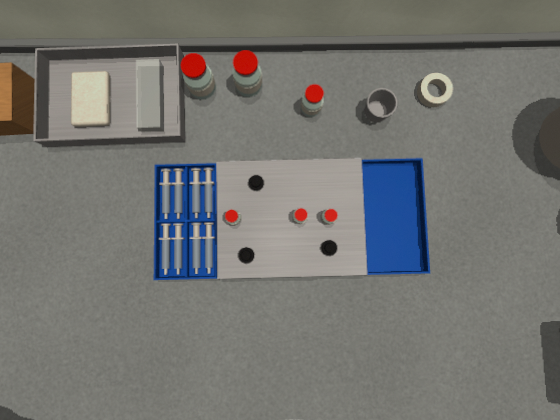

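View pics/side0.png

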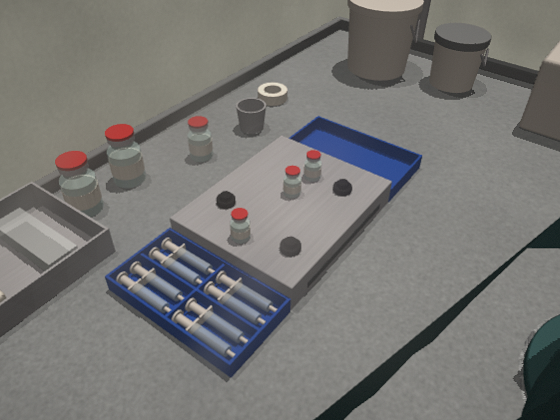

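The top view shows the empty tray at image right (x 365–428) and the syringes at the left. The stoppers are at (256,183), (246,255) and (329,248), and the red caps at (232,216), (301,215) and (330,215). The side view shows the stoppers at (226,200), (290,246) and (342,187), and the caps at (239,214), (292,172) and (313,157).

```bash
cat > h.py <<'E'
import cv2,numpy as np
def K(s): return np.array([[s["fx"],0,s["cx"]],[0,s["fy"],s["cy"]],[0,0,1]])
def D(s): return np.array([s["k1"],0,0,0])
def ray(s,p):
    R=cv2.Rodrigues(s["rvec"])[0]
    q=cv2.undistortPoints(np.array([[p]],float),K(s),D(s)).ravel()
    return -R.T@s["tvec"],R.T@np.array([*q,1])
def onz(s,p,z):
    c,d=ray(s,p); return c+d*(z-c[2])/d[2]
def tri(s1,p1,s2,p2):
    c1,d1=ray(s1,p1);c2,d2=ray(s2,p2)
    k=np.linalg.lstsq(np.c_[d1,-d2],c2-c1,rcond=None)[0]
    a,b=c1+k[0]*d1,c2+k[1]*d2
    return (a+b)/2,np.linalg.norm(a-b)
def blobs(m,lo,hi):
    n,_,st,c=cv2.connectedComponentsWithStats(m.astype(np.uint8))
    return [(c[i],st[i]) for i in range(1,n) if lo<st[i,4]<hi]
def near(bl,p): return min(bl,key=lambda b:np.hypot(*(b[0]-p)))
def dark(f): return f.max(2)<60
def red(f): f=f.astype(int); return (f[...,0]>130)&(f[...,1]<70)
E
python3 - <<'E'
import pickle;from h import *
np.set_printoptions(precision=1,suppress=True)
d=pickle.load(open("s0.pkl","rb"));t,s=d["top"],d["side"]
P={"stop":(dark,[((256,183),(226,200)),((246,255),(290,246)),((329,248),(342,187))]),
"vial":(red,[((232,216),(239,214)),((301,215),(292,172)),((330,215),(313,157))])}
for n,(m,l) in P.items():
    for a,b in l:
        A=near(blobs(m(t["frame"]),15,2000),a);B=near(blobs(m(s["frame"]),15,2000),b)
        print(n,A[0],A[1][4],B[0],B[1][4],*tri(t,A[0],s,B[0]), onz(t,A[0],60 if n=="stop" else 96))
# deck top: bright greyish corners; trays: blue
f=t["frame"].astype(int)
blue=(f[...,2]>f[...,0]+50)
for b in blobs(blue,500,99999): print("blue",b)
m=((f.min(2)>110)).astype(np.uint8); m[:150]=0;m[290:]=0;m[:,:219]=0;m[:,400:]=0
m=cv2.morphologyEx(m,cv2.MORPH_CLOSE,np.ones((25,25)))
c=max(cv2.findContours(m,0,2)[0],key=cv2.contourArea)
print(cv2.minAreaRect(c));
for p in cv2.boxPoints(cv2.minAreaRect(c)): print("deck",p,onz(t,p,50))
fm=blue.astype(np.uint8).copy(); fm[:,:366]=0
c=max(cv2.findContours(fm,0,2)[0],key=cv2.contourArea)
for p in cv2.boxPoints(cv2.minAreaRect(c)): print("waste",p,onz(t,p,30))
# side/top deck corner height check
print("deckcorner",*tri(t,(217.5,278),s,(296,284)))
E
```

```text
stop [255.5 182.4] 172 [225.1 201.2] 181 [621.5  70.5  54. ] 1.6943273853651224 [621.2  70.7  60. ]
stop [245.9 254.8] 184 [342.4 246.3] 237 [441.2  73.6  73.8] 77.18545659342684 [476.   91.1  60. ]
stop [328.5 247.4] 183 [343.8 189. ] 135 [486.3 -75.   53.7] 4.841080725510814 [488.4 -72.9  60. ]
vial [231.  215.5] 122 [239.  213.4] 131 [550.3 115.8  98.5] 2.020972440424604 [551.4 116.6  96. ]
vial [300.4 214.4] 118 [290.9 169.2] 43 [551.5 -15.8 100.1] 0.830429612985136 [551.5 -16.3  96. ]
vial [330.4 214.7] 115 [313.1 154.4] 83 [549.3 -73.9  98. ] 1.727297577986386 [550.2 -73.7  96. ]
blue (array([393.8, 217. ]), array([ 362,  158,   68,  117, 6742], dtype=int32))
blue (array([183.9, 225. ]), array([ 154,  163,   63,  117, 4087], dtype=int32))
((309.0, 219.5), (139.0, 180.0), 90.0)
deck [219. 150.] [691.7 145.9  50. ]
deck [399. 150.] [ 686.3 -225.3   50. ]
deck [399. 289.] [ 404.5 -211.6   50. ]
deck [219. 289.] [409.4 145.6  50. ]
waste [363.7 159.1] [ 673.  -156.4   30. ]
waste [426.5 157.5] [ 674.3 -288.6   30. ]
waste [429.4 273. ] [ 434. -281.   30.]
waste [366.5 274.6] [ 432.4 -153.    30. ]
deckcorner [428.3 145.5  57.5] 7.404368142222105
```

```bash
python3 -m creep '{"linear":[[0,0,0],[0,0,0],[0,0,0],[0,0,0],[0,0,0],[0,0,0],[0,0,0],[0,0,0]],"turn":[0.164,0.164,0.164,0.164,0.164,0.164,0.164,0.163]}' 1 20
python3 -m creep '{"linear":[[-3.2,4,0],[-3.2,4,0],[-3.2,4,0],[-3.2,4,0],[-3.2,4,0],[-3.2,4,0],[-3.2,4,0],[-3.2,4,0],[-3.2,4,0],[-3.2,4,0],[-3.2,4,0],[-3.2,4,0]],"turn":[0,0,0,0,0,0,0,0,0,0,0,0]}'
python3 - <<'E'
import pickle;from h import *
np.set_printoptions(precision=1,suppress=True)
d=pickle.load(open("s0.pkl","rb"));t,s=d["top"],d["side"]
for p in [(217,161),(362,159),(366,276),(217,278)]: print(onz(t,p,50))
for a,b in [((245.9,254.8),(290.5,246)),((328.5,247.4),(342.5,188))]: print(tri(t,a,s,b),onz(s,b,59))
E
```

```text
time_s: 1.1
tool_pos: [135.3, 507.1, 256.0]
tcp_rot: [-180.0, 0.0, 89.6]
wrist_force: [-0.0, -1.1, -0.5]
grip_width: 0.005
grip_force: 0.0
time_s: 2.6
tool_pos: [616.1, 121.5, 256.0]
tcp_rot: [-180.0, -0.0, 89.9]
wrist_force: [0.3, 0.7, 0.0]
grip_width: 0.002
grip_force: 0.0
[668.6 150.   50. ]
[ 668.5 -148.5   50. ]
[ 430.8 -147.3   50. ]
[431.  149.6  50. ]
(array([475. ,  90.6,  57.5]), np.float64(2.5298701574869455)) [473.1  91.1  59. ]
(array([487.3, -74.2,  55.9]), np.float64(2.480484358000625)) [484.5 -71.4  59. ]
```

```bash
python3 -m creep '{"linear":[[0,0.5,4],[0,0,4],[0,0,4],[0,0,3],[0,0,1.5],[0,0,0.8],[0,0,0.3],[0,0,0]],"turn":[0,0,0,0,0,0,0,0]}'
cat > look.py <<'E'
import sys,pickle;from h import *;from plant import *
n=sys.argv[1]
ss={k:snapshot(k) for k in ("top","side")}
im=np.hstack([ss["top"]["frame"][130:300,140:440],ss["side"]["frame"][100:380,100:430][:170]])
im=np.vstack([cv2.resize(ss["top"]["frame"][140:290,140:440],(600,300)),cv2.resize(ss["side"]["frame"][90:310,100:540],(600,300))])
cv2.imwrite(f"pics/{n}.png",im[:,:,::-1])
t=ss["top"]
for b in blobs(dark(t["frame"]),60,500):
    if 200<b[0][0]<440 and 150<b[0][1]<285: print("dark",b[0],b[1][4],onz(t,b[0],60)[:2])
for b in blobs(red(t["frame"]),40,200):
    if 150<b[0][1]<285: print("cap",onz(t,b[0],96)[:2])
E
python3 look.py a
```

```text
time_s: 3.6
tool_pos: [620.3, 122.8, 80.9]
tcp_rot: [179.9, -0.0, 89.9]
wrist_force: [1.0, 0.6, -0.1]
grip_width: -0.002
grip_force: 0.0
dark [255.5        182.54216867] 166 [620.8599362   70.75843165]
dark [328.43604651 247.46511628] 172 [488.22523969 -72.86648943]
cap [552.16165433 -16.51599452]
cap [549.79879722 -73.77596849]
```

View pics/a.png

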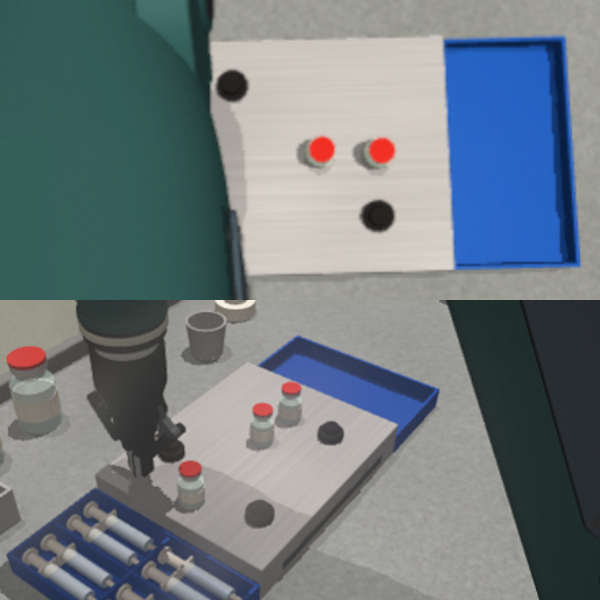

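The fingers stand behind the stopper (lower panel: fingertips at (140,470), stopper at (172,448)), and the vials are clear. Next I push along -y.

```bash
python3 -m creep '{"linear":[[-0.5,0,0.1],[-1,0,0],[-1,0,0],[-1,0,0],[-1,0,0],[-1,0,0],[-1,0,0],[-1,0,0],[-1,0,0],[-1,0,0],[-1,0,0],[-0.5,0,0]],"turn":[0,0,0,0,0,0,0,0,0,0,0,0]}'
python3 look.py b
```

```text
time_s: 5.2
tool_pos: [619.9, 12.1, 79.3]
tcp_rot: [180.0, 0.0, 89.9]
wrist_force: [1.1, -0.7, 0.2]
grip_width: -0.001
grip_force: 0.0
```

View pics/b.png

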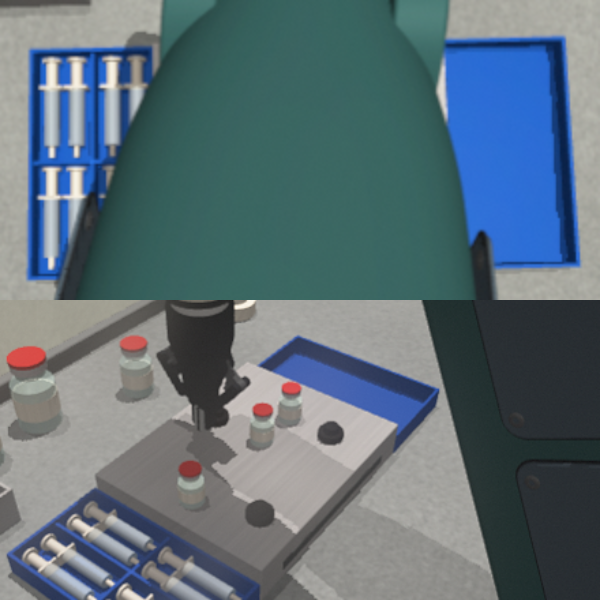

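The stopper at (215,415) is in front of the fingers at (200,410). I'll check its lateral offset.

```bash
python3 - <<'E'
import pickle;from h import *
s=pickle.load(open("s0.pkl","rb"))["side"]
for p in [(215,115),(205,125)]: print(onz(s,(p[0]/1.3636+100,p[1]/1.3636+90),59))
for w in [(620,-14,59),(620,5,55)]:
    q=cv2.projectPoints(np.array([w],float),s["rvec"],s["tvec"],K(s),D(s))[0].ravel(); print((q[0]-100)*1.3636,(q[1]-90)*1.3636+300)
E
```

```text
[620.04995739 -13.37313818  59.        ]
[616.98127873  10.08746024  59.        ]
215.34326992011069 414.77671379282674
205.83567712674355 424.60425673610644
```

It is centred, so I push it over the end.

```bash
python3 -m creep '{"linear":[[-0.7,0,0],[-1.2,0,0],[-1.2,0,0],[-1.2,0,0],[-1.2,0,0],[-1.2,0,0],[-1.2,0,0],[-1.2,0,0],[-1.2,0,0],[-1.2,0,0],[-1.2,0,0],[-1.2,0,0]],"turn":[0,0,0,0,0,0,0,0,0,0,0,0]}'
python3 -m creep '{"linear":[[-1.2,0,0],[-1.2,0,0],[-1.2,0,0],[-1.2,0,0],[-0.8,0,0],[0,0,0],[0,0,-3],[0,0,-4],[0,0,-4],[0,0,0]],"turn":[0,0,0,0,0,0,0,0,0,0]}'
python3 look.py c
```

```text
time_s: 6.8
tool_pos: [619.8, -127.1, 79.3]
tcp_rot: [180.0, 0.0, 89.9]
wrist_force: [-0.3, 0.4, -0.4]
grip_width: -0.004
grip_force: 0.0
time_s: 8.05
tool_pos: [620.9, -182.3, 192.3]
tcp_rot: [179.7, 0.1, 90.0]
wrist_force: [0.5, 0.6, -0.3]
grip_width: -0.001
grip_force: 0.0
dark [380.51145038 181.64122137] 131 [ 619.07306207 -181.80028433]
dark [328.47953216 247.4619883 ] 171 [488.23022807 -72.95294965]
dark [246.09782609 254.92391304] 184 [475.84255733  90.67753081]
cap [551.88476585 -16.79738035]
cap [550.31310226 -73.86215474]
cap [551.3627265  116.38193208]
```

View pics/c.png

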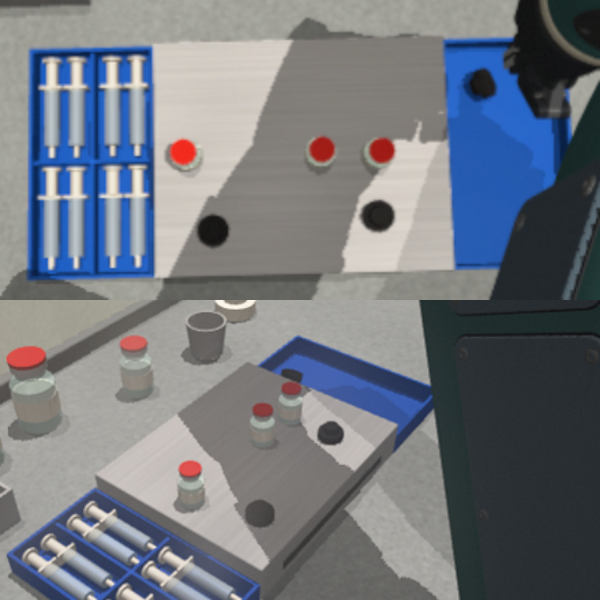

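The first stopper lies in the tray at (482,83) and the vials have not moved. Next is stopper C, at (488,-73).

```bash
python3 -m creep '{"linear":[[2.6,-2.2,0],[2.6,-2.2,0],[2.6,-2.2,0],[2.6,-2.2,0],[2.6,-2.2,0],[2.7,-2.3,0],[0,0,0],[0,0,4],[0,0,4],[0,0,2.4],[0,0,0.8],[0,0,0.1]],"turn":[0,0,0,0,0,0,0,0,0,0,0,0]}'
python3 -m creep '{"linear":[[0,0,0],[-0.5,0,0],[-1,0,0],[-1,0,0],[-1,0,0],[-0.5,0,0],[0,0,0]],"turn":[0,0,0,0,0,0,0]}'
python3 look.py d
```

```text
time_s: 9.65
tool_pos: [487.0, -25.4, 76.1]
tcp_rot: [-180.0, -0.0, 89.9]
wrist_force: [-0.3, 0.6, 0.6]
grip_width: -0.001
grip_force: 0.0
time_s: 10.52
tool_pos: [486.8, -65.5, 76.2]
tcp_rot: [-180.0, -0.0, 89.9]
wrist_force: [-0.2, 0.3, -0.4]
grip_width: 0.003
grip_force: 0.0
dark [380.55813953 181.54263566] 129 [ 619.27333349 -181.90293409]
dark [246.02659574 254.91489362] 188 [475.86236087  90.81848882]
cap [551.6952745  -16.47715136]
cap [551.28179884 116.31295868]
```

View pics/d.png

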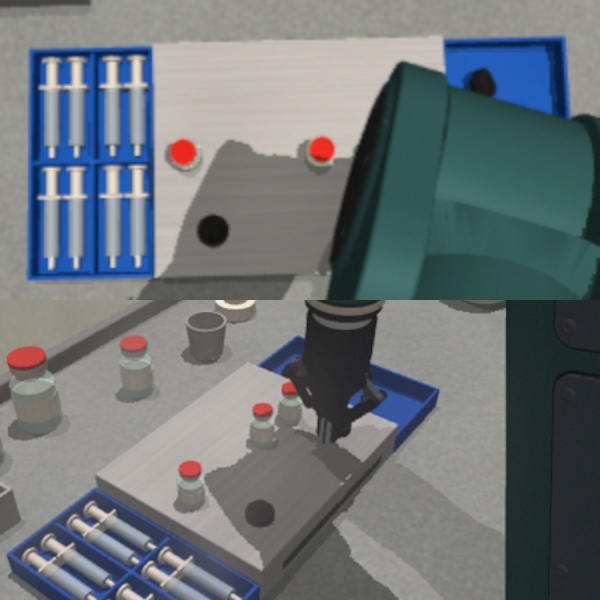

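The fingers are behind stopper C, which is hidden at about (345,425), and the vials are clear. Now I push it over the end.

```bash
python3 -m creep '{"linear":[[-0.6,0,-0.2],[-1.2,0,0],[-1.2,0,0],[-1.2,0,0],[-1.2,0,0],[-1.2,0,0],[-1.2,0,0],[-1.2,0,0],[-1.2,0,0],[-1.2,0,0],[-0.4,0,0],[0,0,0]],"turn":[0,0,0,0,0,0,0,0,0,0,0,0]}'
python3 -m creep '{"linear":[[0,0,-3],[0,0,-4],[0,0,-4],[3.5,1,0],[4,0,0],[4,0,0],[4,0,0],[4,0,0],[4,0,0],[4,0,0],[4,0,0],[0,0,0]],"turn":[0,0,0,0,0,0,0,0,0,0,0,0]}'
python3 look.py e
```

```text
time_s: 12.12
tool_pos: [486.6, -183.2, 78.2]
tcp_rot: [-180.0, -0.0, 89.9]
wrist_force: [-0.3, -0.1, 0.7]
grip_width: 0.002
grip_force: 0.0
time_s: 13.62
tool_pos: [496.5, 134.2, 188.2]
tcp_rot: [-180.0, -0.0, 90.1]
wrist_force: [-0.2, 0.7, -0.2]
grip_width: -0.002
grip_force: 0.0
dark [380.61313869 181.52554745] 137 [ 619.30665048 -182.01523647]
dark [378.71428571 247.24      ] 175 [ 487.32347039 -172.52519303]
dark [245.91666667 254.87222222] 180 [475.94946305  91.03568899]
cap [551.86085091 -16.58854367]
cap [551.32207951 116.50948469]
cap [549.86671697 -73.68181766]
```

View pics/e.png

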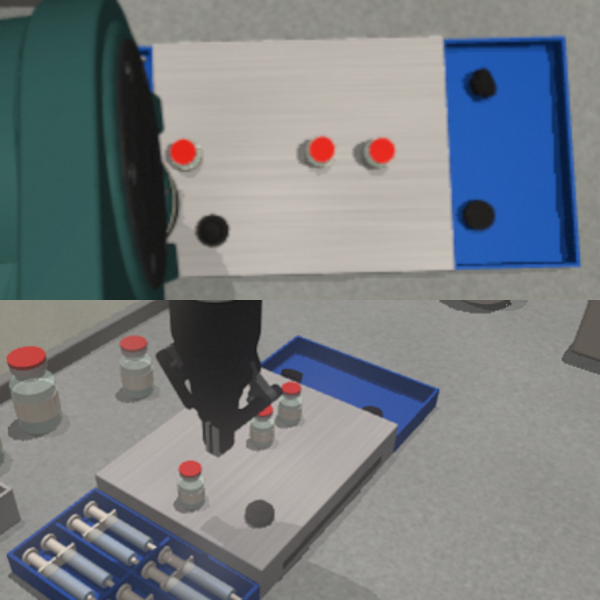

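Stopper C is in the tray at (478,215). The last is B, at (476,91).

```bash
python3 -m creep '{"linear":[[0.5,-2.1,0],[0,0,0],[0,0,4],[0,0,4],[0,0,2],[0,0,0.8],[0,0,0.1],[0,0,0],[-0.6,0,0],[-1.2,0,0],[-1.2,0,0],[-1.2,0,0]],"turn":[0,0,0,0,0,0,0,0,0,0,0,0]}'
python3 -m creep '{"linear":[[-1.2,0,0],[-1.2,0,0],[-1.2,0,0],[-1.2,0,0],[-1.2,0,0],[-1.2,0,0],[-0.6,0,0],[0,0,0]],"turn":[0,0,0,0,0,0,0,0]}'
python3 look.py f
```

```text
time_s: 15.22
tool_pos: [476.0, 93.8, 79.4]
tcp_rot: [180.0, 0.0, 89.9]
wrist_force: [-0.1, 0.4, 0.7]
grip_width: -0.001
grip_force: 0.1
time_s: 16.23
tool_pos: [475.9, 16.6, 79.3]
tcp_rot: [-180.0, -0.0, 89.9]
wrist_force: [0.0, -0.0, -0.8]
grip_width: -0.002
grip_force: 0.0
dark [380.57142857 181.57142857] 133 [ 619.21403896 -181.92720316]
dark [229.39705882 228.22058824] 68 [529.23772306 123.66679171]
dark [378.71264368 247.20114943] 174 [ 487.40014508 -172.52529603]
cap [552.61287773 121.09008073]
```

View pics/f.png

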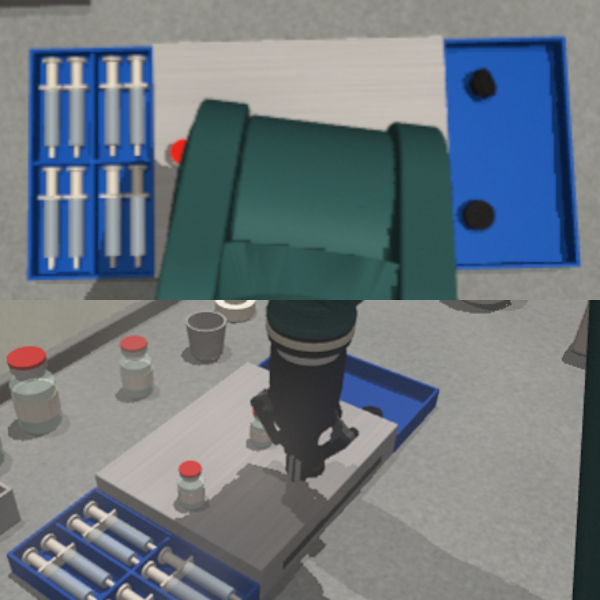

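Stopper B at (313,467) is ahead of the fingers at (293,470), and the vials are still in place. I push it to the end.

```bash
python3 -m creep '{"linear":[[-0.7,0,0],[-1.2,0,0],[-1.2,0,0],[-1.2,0,0],[-1.2,0,0],[-1.2,0,0],[-1.2,0,0],[-1.2,0,0],[-1.2,0,0],[-1.2,0,0],[-1.2,0,0],[-1.2,0,0]],"turn":[0,0,0,0,0,0,0,0,0,0,0,0]}'
python3 -m creep '{"linear":[[-1.2,0,0],[-1.2,0,0],[-1.2,0,0],[-1.2,0,0],[-1.2,0,0],[-0.6,0,0],[0,0,0],[0,0,-3],[0,0,-4],[0,0,-4],[0,0,-3],[0,0,0]],"turn":[0,0,0,0,0,0,0,0,0,0,0,0]}'
python3 -m creep '{"linear":[[4,0,0],[4,0,0],[4,0,0],[4,0,0],[4,0,0],[4,0,0],[4,0,0],[4,0,0],[0,0,0],[0,0,0]],"turn":[0,0,0,0,0,0,0,0,0,0]}'
python3 look.py g
```

```text
time_s: 17.82
tool_pos: [475.7, -122.9, 79.3]
tcp_rot: [-180.0, 0.0, 89.9]
wrist_force: [-0.2, 0.3, -1.3]
grip_width: -0.001
grip_force: 0.0
time_s: 19.32
tool_pos: [476.5, -188.2, 221.1]
tcp_rot: [179.8, 0.1, 90.0]
wrist_force: [0.7, -0.4, -0.4]
grip_width: 0.001
grip_force: 0.0
time_s: 20.58
tool_pos: [475.6, 131.8, 218.6]
tcp_rot: [-179.9, 0.0, 90.0]
wrist_force: [0.4, 0.1, -0.6]
grip_width: -0.002
grip_force: 0.0
dark [419.17073171 180.5       ] 82 [ 620.2457001  -259.68939223]
dark [380.56521739 181.52173913] 138 [ 619.31586892 -181.91901374]
dark [423.76744186 250.89534884] 86 [ 478.97080301 -261.11419218]
dark [383.08761329 252.40785498] 331 [ 477.03191526 -180.71998716]
cap [551.86085091 -16.58854367]
cap [551.25982176 116.42304421]
cap [549.86671697 -73.68181766]
```

View pics/g.png

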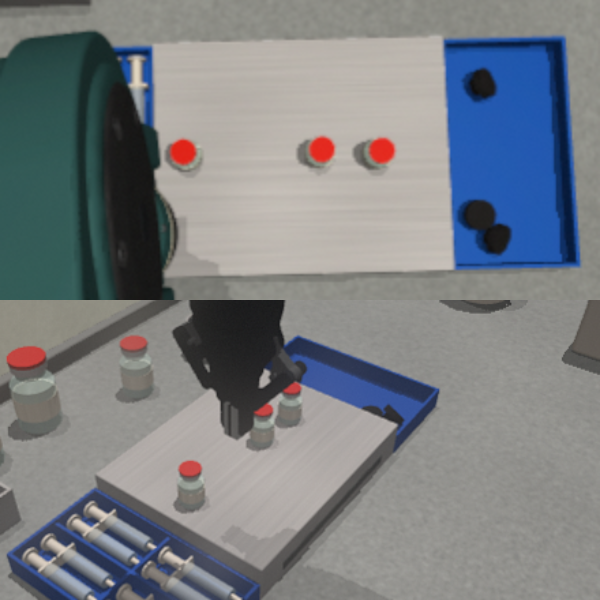

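All three stoppers lie in the tray, at (482,83), (479,215) and (497,238), and the vials have not moved. I'll quickly check the last one's height and then hand in.

```bash
python3 - <<'E'
import pickle;from h import *;from plant import *
d=pickle.load(open("s0.pkl","rb"));t,s=d["top"],d["side"]
P,e=tri(t,(140+497/2,140+238/2),s,(100+393/1.3636,90+113/1.3636));print(P,e)
if P[2]<42 and 437<P[0]<663 and -277<P[1]<-158: print(hand_in())
E
```

```text
[ 462.5910155  -201.55678866   22.83595608] 1.3208938239693275
the job is handed in; nothing more can be done
None
```

All three stoppers are in the waste tray and the vials stayed where they were; I handed the job in at about 21 s of the 56 s allowed, and the result of the judging was not shown.

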